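Set and clamp a rail in the dowel borer

TASK

Get the pine rail ready for boring: push it along its channel until its far end rests against the steel end stop, then reach down through the yellow-edged window of the clear guard and press the red clamp lever fully home, so that the clamp holds the rail against the stop. Touch no part of the guard or its frame, lift nothing, and leave everything else on the bench where it is.

Things in the scene. Friction and masses are not known exactly. Their poses are not given: they have to be found in the camera images.
- borer: Green dowel-boring machine, fixed, on a 20 mm plywood board (x -240 to +310, y +-190 mm). Origin on the bench; x away from the operator, y along the rail's channel to the left, z up. Steel bed 60 mm above the bench (x -150 to +130, y +-170 mm). Head and motor (x over 74 mm, |y| under 60 mm) up to 175 mm high.
- channel (a point): Middle of the floor of the 53 mm wide channel on the bed, in which the rail slides along y (axes as the borer's): aluminium fence behind it 26 mm tall, guide strip in front 12 mm tall, both about 300 mm long.
- stop_face (a point): Centre of the face of the dark steel end stop at the right-hand (-y) end of the channel, 15 mm above the bed; axes as the borer's. The face looks to +y; the rail is home when its far end touches it.
- stock: The pine rail, loose, 50 x 260 x 30 mm (its x, y, z), 0.2 to 0.3 kg, flat in the channel. Origin at the centre of its underside; y along its length to the left. It slides with 1 to 4 N. It starts 15 to 45 mm short of the stop; its left end sticks out 70 mm or more to the left of the guard, also when home.
- stock_push (a point): Centre of the left-hand (+y) end face of the rail, the face to push (50 mm wide, 30 mm tall, this point 15 mm above the bed); axes as the rail's.
- stock_far (a point): Centre of the right-hand (-y) end face of the rail, which must come to the stop; axes as the rail's.
- guard: Clear guard panel, 340 x 160 mm (its x and y) and 5 mm thick, level, its top 160 mm above the bench, on four thin steel posts (at y = +-70 mm); fixed. Axes as the borer's. It may sit up to 8 mm left or right of the machine's middle. Must not be touched.
- window (a point): Centre of the window cut in the guard, at the level of the top of its yellow frame (161 mm above the bench); opening 100 mm in x, 90 mm in y, yellow border 9 mm wide and 7 mm thick. Axes as the borer's.
- lever_pad (a point): Point on top of the clamp lever's round red grip (16 mm thick), 85 mm from the pivot, 15 mm from the grip's end; moves with the lever. Open, it is a little below the window's level; fully home its height is 123 mm above the bench, 38 mm below the top of the frame. Press it straight down with 5 to 12 N; it stays where it is left.
- lever_pivot (a point): Pivot of the clamp lever, 115 mm above the bench, level axis along y (axes as the borer's). From here the lever points along -x, to the operator, under the middle of the window.
- clamp_lever (a joint): Angle of the clamp lever, rad: 0 fully raised, 0.45 fully home (level, against its stop). Starts between 0 and 0.10.
- clamp_foot: Rubber foot of the clamp's hold-down arm, 20 mm across; it comes down on the middle of the channel as the lever goes down and presses the rail with about 8 N when the lever is home.
- card_block: Bystander: pine block with three grooves, 110 x 75 x 50 mm; origin at the centre of its underside.
- phone_block: Bystander: pine block with one groove, 85 x 60 x 45 mm; origin at the centre of its underside.
- candle_block: Bystander: brown block with two round holes, 140 x 65 x 38 mm; origin at the centre of its underside.
- offcut: Bystander: small pine offcut with a groove, 60 x 45 x 30 mm, on the front right of the machine's plywood board; origin at the centre of its underside.
- glue: Bystander: white glue bottle with an orange cap, 60 mm across, 170 mm tall; origin at the centre of its underside.
- screwdriver: Bystander: screwdriver with an orange handle, lying on the bench.
- pencil_pot: Bystander: steel pot with pencils, 72 mm across, 165 mm tall with the pencils; origin at the centre of its underside.

How it is judged:
By the outcome, as a careful person would: the job done as asked, in the order asked, and still so for the second after the job is handed in, with the robot touching nothing.
It also fails if it takes over 48 s, if anything falls off the work surface, if the arm or the gripper's body presses on something with over 40 N, if the wrist force passes 120 N, or if a joint passes its speed limit or range.

ROBOT

A 7-joint arm with a two-finger parallel gripper is mounted at the origin on the work surface. World frame = base frame: x ahead of the robot, y to its left, z up, the work surface at z = 0. Lengths are in m, angles in rad, forces in N, time in s.
With the tool pointing down it reaches from about 0.4 to 0.85 m from the base axis. Payload 4.5 kg.
Tool frame: the origin (TCP) lies between the finger pads; the fingertips stand ctrl.tips_ahead ahead of it and the grasp point (between the pads) lies 2 mm behind it (ctrl.tips_ahead is the distance from the TCP to the fingertips, in m); z points along the fingers, y is the line along which they close (so a half turn about z gives the same grasp; the last joint's range is limited). The gripper opens to 88 mm and grips with 3 to 60 N. Pads are 18 mm wide; open, the fingers measure 123 mm over their backs; the gripper's body (75 mm by 187 mm) begins 45 mm behind the grasp point.
Start: joints at [-1.232, 0.689, -0.195, 1.565, 0.157, 0.902, -0.215], TCP at [0.188, 0.596, 0.228] pointing down, gripper open.
Joint ranges: [-3.01, 3.01], [-0.46, 2.08], [-1.47, 1.51], [0.13, 2.56], [-1, 4.14], [0.04, 2.09], [-2.66, 2.66]. Speed limits (rad/s): [2.57, 2.57, 3.14, 3.14, 3.14, 3.14, 3.14].

INTERFACE

Orientations are given as a rotation vector (axis times angle).
In Python, from station import ctrl, optics gives the robot as it stands.
- The arm moves only by the tool arm_command, never from a script. Its argument "rows" is a list of rows, each an object of numbers: "tx", "ty", "tz": the shift along the world's x, y, z in mm; "wx", "wy", "wz": the turn, a rotation vector about the world's x, y, z in degrees; "jaw": the opening in per cent of the stroke, from 0 (shut) to 100 (fully open). In form: [{"tx": .., "ty": .., "tz": .., "wx": .., "wy": .., "wz": .., "jaw": ..}, ...]. A call has exactly 8 rows; each row shifts and turns the commanded pose from where the row before left it; what a row does not reach is not made up. A row lasts 1/10 s, in which the tool goes at most 50 mm and 8.59 degrees, less where a joint would pass 70% of its speed; a pose out of reach is approached as far as the arm can. A call with a gripper value outside its range is refused whole. The fingers move at their own pace and stop on an object; "newtons" is the grip in N (left out, the last holds). Time passes only in rows, so rows that do not move let the fingers close, or fill a call up. It gives the time, the measured TCP pose, the force, the opening and the grip force at its end, in the units of the state.
- ctrl.get_obs(): the state, without advancing time (a new reading comes with each control period).
- optics.get_image(name): name is "scene" or "top"; returns the picture (480x640x3 uint8, red, green, blue); there is no depth.
- optics.camera_info(name): a dict with "mtx" (3x3 intrinsics, pixels), "k1" (the pictures are not rectified: a ray, as slopes to the right and down, at radius r is drawn at 1 + k1 r^2 times it, then the intrinsics apply), "R" (3x3) and "t" (3): a world point X has camera coordinates R X + t. Camera axes: x right, y down, z forward; pixel columns grow to the right and rows downward; lengths in m; the calibration is good to about 2 mm. A picture is of the moment at which its call begins. camera_info takes no time and is no camera call.
- ctrl.job_done(): hands the job in; it is judged then, once.
The state is a dict: "time_s": time; "joint_positions": joint angles; "dq": joint speeds; "joint_efforts": joint torques, N m; "tool_pos": TCP position; "orientation": TCP orientation; "contact_force": force on the tool from outside, world axes, zero at the start; "wrist_torque": the same for the moment, N m; "finger_gap": opening from 0.0 (shut) to 1.0 (fully open); "grasp_force": force on a finger pad.
Only numpy, scipy, OpenCV 4.12 (cv2) and the standard library are available. Lean on these libraries where they do the work, as an engineer would, in place of code of your own. Each camera call takes 0.05 s, during which the arm holds its last target. There are 200 camera calls.

## Working session

There is one attempt and no reset: what is moved stays moved. The work goes in short steps, Python scripts to look and compute and a tool call to move; the robot and the scene stay as the last step left them, time stands still between calls to the robot, and variables do not carry over. Pictures are saved under pics/ and viewed, at most 10 in all, crops included, and the job is handed in when it is done.

Besides the shell and the picture viewer there is one more tool, called after "Emit:" as a command line: name --argument value ..., lists and objects as JSON in quotes. arm_command: Moves the arm, as the interface text tells. Its arguments: {"type":"object","properties":{"rows":{"type":"array","items":{"type":"object","properties":{"tx":{"type":"number"},"ty":{"type":"number"},"tz":{"type":"number"},"wx":{"type":"number"},"wy":{"type":"number"},"wz":{"type":"number"},"jaw":{"type":"number"}}}},"newtons":{"type":"number"}},"required":["rows"]}

```bash
mkdir -p pics; python3 - <<'E'
from station import ctrl, optics
import cv2,numpy as np
for n in("scene","top"):
    im=optics.get_image(n); cv2.imwrite(f"pics/{n}0.png",im[:,:,::-1])
    c=optics.camera_info(n); print(n,c["mtx"],c["k1"],c["R"],c["t"])
o=ctrl.get_obs(); print(o["time_s"],o["tool_pos"],o["orientation"],o["finger_gap"],ctrl.tips_ahead)
E
```

```text
scene [[481.86717342   0.         319.17012248]
 [  0.         481.86717342 243.58525996]
 [  0.           0.           1.        ]] 0.017589499624248935 [[ 0.85488578  0.51849713  0.01819412]
 [ 0.30667626 -0.47673272 -0.82381769]
 [-0.41847338  0.70984974 -0.56656278]] [-0.40223527 -0.09715575  1.55428695]
top [[481.60205094   0.         318.97321835]
 [  0.         481.60205094 242.26820413]
 [  0.           0.           1.        ]] -0.09965900491476677 [[-0.0218739  -0.9997273  -0.0081761 ]
 [-0.99665442  0.02244938 -0.07858744]
 [ 0.07874956  0.00642973 -0.9968737 ]] [-0.04836724  0.49487804  1.28040422]
0.1 [0.18741019 0.59561028 0.22730306] [-4.76791672e-01 -3.10505667e+00  2.62801536e-03] 1.0016564603142453 0.017
```

View pics/scene0.png

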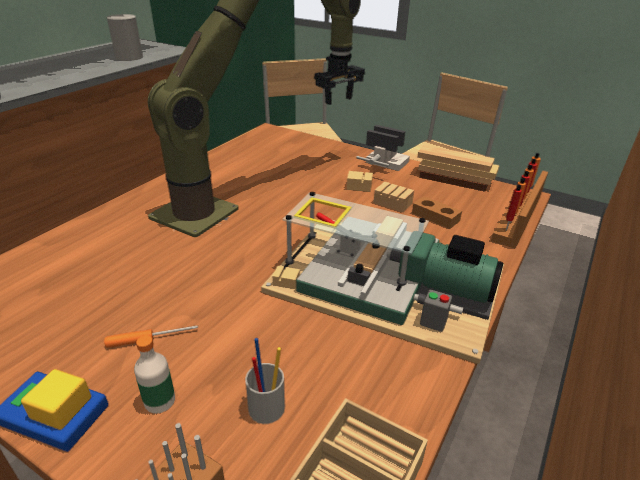

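View pics/top0.png

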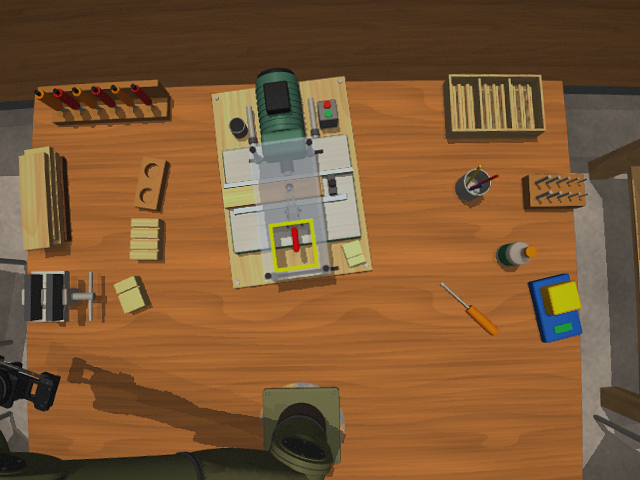

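The top view shows the machine turned by a few degrees, with the window at about (295,245), the red lever at (296,240), the rail's left end near (223,195) and the stop near (332,186). I'll take an enlarged crop and measure these.

```bash
cat > h.py <<'E'
from station import ctrl, optics
import cv2,numpy as np
def ray(n,p):
    c=optics.camera_info(n);K=c["mtx"];d=np.array([(p[0]-K[0,2])/K[0,0],(p[1]-K[1,2])/K[1,1]]);s=d.copy()
    for _ in range(10): s=d/(1+c["k1"]*(s@s))
    R=np.array(c["R"]);return -R.T@np.array(c["t"]),R.T@np.array([*s,1])
def on(n,p,z):
    C,v=ray(n,p);return C+v*(z-C[2])/v[2]
def proj(n,X):
    c=optics.camera_info(n);K=c["mtx"];q=np.array(c["R"])@X+c["t"];s=q[:2]/q[2];s=s*(1+c["k1"]*(s@s));return s*[K[0,0],K[1,1]]+K[:2,2]
def big(m):
    cs,_=cv2.findContours(m,cv2.RETR_EXTERNAL,cv2.CHAIN_APPROX_NONE);return max(cs,key=cv2.contourArea)
E
python3 - <<'E'
from h import *
im=cv2.imread("pics/top0.png")
cr=im[120:300,205:385];cv2.imwrite("pics/crop.png",cv2.resize(cr,None,fx=3.3,fy=3.3,interpolation=cv2.INTER_CUBIC))
np.set_printoptions(precision=4,suppress=True)
for n,(x0,y0,x1,y1) in {"top":(205,190,385,300),"scene":(270,180,370,250)}.items():
    im=cv2.imread(f"pics/{n}0.png");h=cv2.cvtColor(im,cv2.COLOR_BGR2HSV);w=np.zeros(h.shape[:2],np.uint8);w[y0:y1,x0:x1]=255
    y=cv2.inRange(h,(22,190,150),(35,255,255))&w
    c=big(y);hull=cv2.convexHull(c)
    q=cv2.approxPolyDP(hull,0.04*cv2.arcLength(hull,True),True)[:,0]
    P=np.array([on(n,p,.161) for p in q]);print(n,q.tolist(),P,P.mean(0),np.linalg.norm(P-np.roll(P,1,0),axis=1))
    r=(cv2.inRange(h,(0,170,110),(6,255,255))|cv2.inRange(h,(174,170,110),(180,255,255)))&w
    c=big(r);print("red",cv2.minAreaRect(c),cv2.boundingRect(c))
E
```

```text
top [[311, 219], [317, 265], [275, 271], [269, 224]] [[ 0.5392 -0.0422  0.161 ]
 [ 0.428  -0.0543  0.161 ]
 [ 0.4158  0.0466  0.161 ]
 [ 0.5295  0.0595  0.161 ]] [0.4781 0.0024 0.161 ] [0.1022 0.1119 0.1017 0.1144]
red ((295.079345703125, 238.9517364501953), (24.166234970092773, 5.647092819213867), 85.2363510131836) (292, 227, 7, 25)
scene [[323, 221]] [[ 0.5019 -0.0386  0.161 ]] [ 0.5019 -0.0386  0.161 ] [0.]
red ((324.70001220703125, 218.1000213623047), (18.335756301879883, 5.81377649307251), 26.56505012512207) (316, 212, 18, 11)
```

View pics/crop.png

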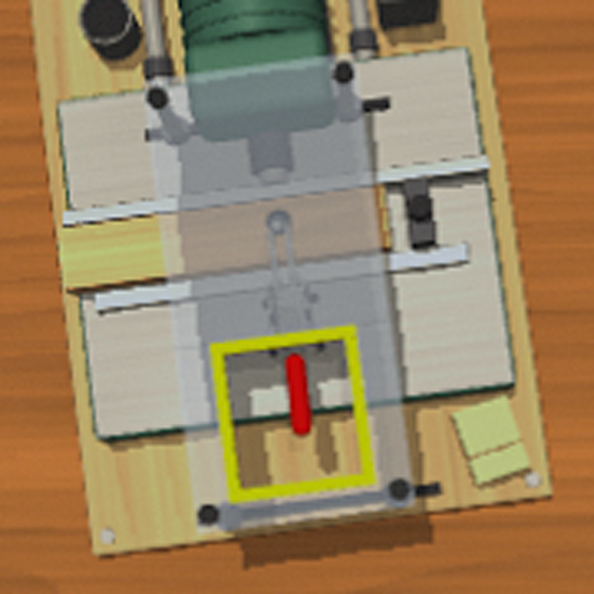

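The crop shows the rail's left end at about crop (63,222–291), the stop's face at about x 408, and the red lever from (295,355) to (303,430). The guard is clear of the rail's end. Next I'll turn these into positions.

```bash
python3 - <<'E'
from h import *
np.set_printoptions(precision=4,suppress=True)
f=lambda u,v:(205+u/3.3-.35,120+v/3.3-.35)
T=lambda s,u,v,z:print(s,on("top",f(u,v),z))
print("cam",ray("top",(0,0))[0])
a=np.radians(6.2);ex=np.array([np.cos(a),np.sin(a),0]);ey=np.array([-ex[1],ex[0],0])
T("rail LB",63,222,.09);T("rail LF",69,291,.09);T("rail right",388,215,.09)
T("stop face top",407,183,.09);T("stop face bot",414,245,.09)
T("fence L",64,215,.086);T("fence R",488,163,.086);T("bed NL",100,438,.06);T("bed NR",513,384,.06);T("bed FL",60,102,.06);T("bed FR",472,48,.06)
T("guard NL",190,525,.16);T("guard L at rail",170,250,.16);T("guard R",378,250,.16)
T("red end",303,433,.155);T("red far",295,353,.135)
h=cv2.cvtColor(cv2.imread("pics/top0.png"),cv2.COLOR_BGR2HSV)
B=np.array([on("top",f(*p),.06) for p in((100,438),(513,384),(60,102),(472,48))]);c=B.mean(0)
o=c+.010*ex;print("bed ctr",c,"origin",o, "win est local",(np.array([.478,.0024,0])-o)@np.c_[ex,ey])
for p in ((B[1]-B[0]),(B[3]-B[2])):print("yaw",np.degrees(np.arctan2(p[1],p[0]))+90,np.linalg.norm(p))
# triangulate lever grip centre from both views
A=np.zeros((3,3));b=np.zeros(3)
for n,p in(("top",(295.08,238.95)),("scene",(324.7,218.1))):
    C,v=ray(n,p);v/=np.linalg.norm(v);M=np.eye(3)-np.outer(v,v);A+=M;b+=M@C
print("grip mid",np.linalg.solve(A,b))
E
```

```text
cam [ 0.3913 -0.0677  1.3149]
rail LB [0.6376 0.1839 0.09  ]
rail LF [0.5827 0.1793 0.09  ]
rail right [ 0.6365 -0.0714  0.09  ]
stop face top [ 0.6617 -0.0869  0.09  ]
stop face bot [ 0.6123 -0.0912  0.09  ]
fence L [0.6439 0.1839 0.086 ]
fence R [ 0.6771 -0.1511  0.086 ]
bed NL [0.4689 0.1612 0.06  ]
bed NR [ 0.5045 -0.1676  0.06  ]
bed FL [0.7427 0.1925 0.06  ]
bed FR [ 0.7786 -0.1427  0.06  ]
guard NL [0.3979 0.0777 0.16  ]
guard L at rail [0.6004 0.09   0.16  ]
guard R [ 0.5966 -0.0633  0.16  ]
red end [ 0.4634 -0.0054  0.155 ]
red far [0.5246 0.0005 0.135 ]
bed ctr [0.6236 0.0109 0.06  ] origin [0.6336 0.0119 0.06  ] win est local [-0.1557  0.0073]
yaw 6.181355734334801 0.33066504377246775
yaw 6.116884576128456 0.3371413610196393
grip mid [ 0.4903 -0.0039  0.1483]
```

Emit:
arm_command --rows '[{"tx": 26, "ty": -22, "wz": -7.5, "jaw": 0}, {"tx": 26, "ty": -22, "wz": -7.5, "jaw": 0}, {"tx": 26, "ty": -22, "wz": -7.5, "jaw": 0}, {"tx": 26, "ty": -22, "wz": -7.5, "jaw": 0}, {"tx": 26, "ty": -22, "wz": -7.5, "jaw": 0}, {"tx": 26, "ty": -22, "wz": -7.5, "jaw": 0}, {"tx": 26, "ty": -22, "wz": -7.5, "jaw": 0}, {"tx": 26, "ty": -22, "wz": -7.5, "jaw": 0}]' --newtons 10

```text
schema error: expected keys tx, ty, tz, wx, wy, wz, jaw
```

Emit:
arm_command --rows '[{"tx": 26, "ty": -22, "tz": 0, "wx": 0, "wy": 0, "wz": -7.5, "jaw": 0}, {"tx": 26, "ty": -22, "tz": 0, "wx": 0, "wy": 0, "wz": -7.5, "jaw": 0}, {"tx": 26, "ty": -22, "tz": 0, "wx": 0, "wy": 0, "wz": -7.5, "jaw": 0}, {"tx": 26, "ty": -22, "tz": 0, "wx": 0, "wy": 0, "wz": -7.5, "jaw": 0}, {"tx": 26, "ty": -22, "tz": 0, "wx": 0, "wy": 0, "wz": -7.5, "jaw": 0}, {"tx": 26, "ty": -22, "tz": 0, "wx": 0, "wy": 0, "wz": -7.5, "jaw": 0}, {"tx": 26, "ty": -22, "tz": 0, "wx": 0, "wy": 0, "wz": -7.5, "jaw": 0}, {"tx": 26, "ty": -22, "tz": 0, "wx": 0, "wy": 0, "wz": -7.5, "jaw": 0}]' --newtons 10

```text
time_s: 0.9
tool_pos: [0.3962, 0.419, 0.2278]
orientation: [-1.972, -2.446, 0.001]
contact_force: [-0.0, 0.8, 0.1]
finger_gap: 0.295
grasp_force: 0.0
```

Emit:
arm_command --rows '[{"tx": 27, "ty": -25, "tz": 0, "wx": 0, "wy": 0, "wz": -1, "jaw": 0}, {"tx": 27, "ty": -25, "tz": 0, "wx": 0, "wy": 0, "wz": -1, "jaw": 0}, {"tx": 27, "ty": -25, "tz": 0, "wx": 0, "wy": 0, "wz": -1, "jaw": 0}, {"tx": 27, "ty": -25, "tz": 0, "wx": 0, "wy": 0, "wz": -1, "jaw": 0}, {"tx": 27, "ty": -25, "tz": 0, "wx": 0, "wy": 0, "wz": -1, "jaw": 0}, {"tx": 27, "ty": -25, "tz": 0, "wx": 0, "wy": 0, "wz": -1, "jaw": 0}, {"tx": 27, "ty": -25, "tz": -10, "wx": 0, "wy": 0, "wz": 0, "jaw": 0}, {"tx": 19, "ty": -18, "tz": -30, "wx": 0, "wy": 0, "wz": 0, "jaw": 0}]'

```text
time_s: 1.7
tool_pos: [0.6076, 0.2252, 0.19]
orientation: [2.091, 2.339, 0.009]
contact_force: [-0.0, 0.7, 0.1]
finger_gap: 0.003
grasp_force: 0.0
```

Emit:
arm_command --rows '[{"tx": 0, "ty": 0, "tz": -30, "wx": 0, "wy": 0, "wz": 0, "jaw": 0}, {"tx": 0, "ty": 0, "tz": -20, "wx": 0, "wy": 0, "wz": 0, "jaw": 0}, {"tx": 0, "ty": 0, "tz": -15, "wx": 0, "wy": 0, "wz": 0, "jaw": 0}, {"tx": 0, "ty": 0, "tz": -10, "wx": 0, "wy": 0, "wz": 0, "jaw": 0}, {"tx": 0, "ty": 0, "tz": -5, "wx": 0, "wy": 0, "wz": 0, "jaw": 0}, {"tx": 0, "ty": 0, "tz": 0, "wx": 0, "wy": 0, "wz": 0, "jaw": 0}, {"tx": 0, "ty": 0, "tz": 0, "wx": 0, "wy": 0, "wz": 0, "jaw": 0}, {"tx": 0, "ty": 0, "tz": 0, "wx": 0, "wy": 0, "wz": 0, "jaw": 0}]'

```text
time_s: 2.5
tool_pos: [0.6042, 0.2275, 0.1091]
orientation: [2.09, 2.344, 0.003]
contact_force: [-0.1, 0.2, 0.2]
finger_gap: 0.009
grasp_force: 0.0
```

Emit:
arm_command --rows '[{"tx": 1, "ty": -2, "tz": -7, "wx": 0, "wy": 0, "wz": 0, "jaw": 0}, {"tx": 1, "ty": -2, "tz": -7, "wx": 0, "wy": 0, "wz": 0, "jaw": 0}, {"tx": 1, "ty": -2, "tz": 0, "wx": 0, "wy": 0, "wz": 0, "jaw": 0}, {"tx": 0, "ty": 0, "tz": 0, "wx": 0, "wy": 0, "wz": 0, "jaw": 0}, {"tx": 0, "ty": 0, "tz": 0, "wx": 0, "wy": 0, "wz": 0, "jaw": 0}, {"tx": 0, "ty": 0, "tz": 0, "wx": 0, "wy": 0, "wz": 0, "jaw": 0}, {"tx": 0, "ty": 0, "tz": 0, "wx": 0, "wy": 0, "wz": 0, "jaw": 0}, {"tx": 0, "ty": 0, "tz": 0, "wx": 0, "wy": 0, "wz": 0, "jaw": 0}]'

```text
time_s: 3.3
tool_pos: [0.6066, 0.2214, 0.0942]
orientation: [2.091, 2.345, 0.001]
contact_force: [0.2, 0.4, -0.4]
finger_gap: 0.007
grasp_force: 0.0
```

```bash
python3 - <<'E'
from h import *
a=optics.get_image("top")[120:300,200:400,::-1];b=optics.get_image("scene")[170:320,250:450,::-1]
cv2.imwrite("pics/c1.png",np.hstack([cv2.resize(a,(400,360),interpolation=3),cv2.resize(b,(400,360),interpolation=3)]))
print(ctrl.get_obs()["tool_pos"],ctrl.get_obs()["contact_force"])
E
```

```text
[0.60656102 0.22134066 0.09413078] [-0.06377459 -0.16191003  0.10159315]
```

View pics/c1.png

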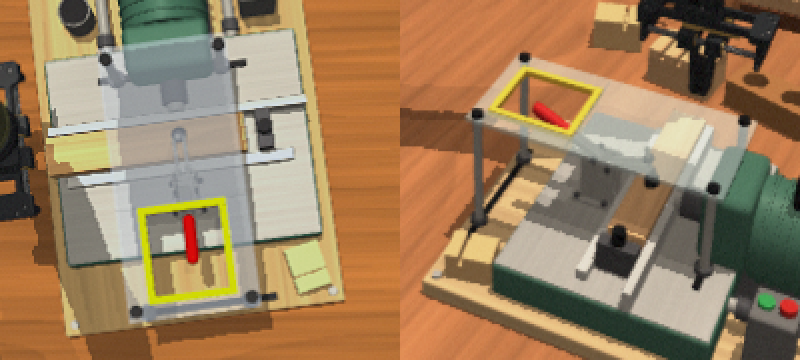

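The top view shows the gripper left of the rail's end and in line with it. The scene view shows the fingers clear of everything, so I'll push along the channel.

Emit:
arm_command --rows '[{"tx": 0.5, "ty": -5, "tz": 0, "wx": 0, "wy": 0, "wz": 0, "jaw": 0}, {"tx": 0.5, "ty": -5, "tz": 0, "wx": 0, "wy": 0, "wz": 0, "jaw": 0}, {"tx": 0.5, "ty": -5, "tz": 0, "wx": 0, "wy": 0, "wz": 0, "jaw": 0}, {"tx": 0.5, "ty": -4, "tz": 0, "wx": 0, "wy": 0, "wz": 0, "jaw": 0}, {"tx": 0.4, "ty": -4, "tz": 0, "wx": 0, "wy": 0, "wz": 0, "jaw": 0}, {"tx": 0.3, "ty": -3, "tz": 0, "wx": 0, "wy": 0, "wz": 0, "jaw": 0}, {"tx": 0.3, "ty": -3, "tz": 0, "wx": 0, "wy": 0, "wz": 0, "jaw": 0}, {"tx": 0.3, "ty": -3, "tz": 0, "wx": 0, "wy": 0, "wz": 0, "jaw": 0}]'

```text
time_s: 4.2
tool_pos: [0.6098, 0.1891, 0.094]
orientation: [-2.091, -2.345, -0.0]
contact_force: [-0.2, 0.4, 1.3]
finger_gap: 0.005
grasp_force: 0.0
```

Emit:
arm_command --rows '[{"tx": 0.2, "ty": -2, "tz": 0, "wx": 0, "wy": 0, "wz": 0, "jaw": 0}, {"tx": 0.2, "ty": -2, "tz": 0, "wx": 0, "wy": 0, "wz": 0, "jaw": 0}, {"tx": 0.2, "ty": -2, "tz": 0, "wx": 0, "wy": 0, "wz": 0, "jaw": 0}, {"tx": 0.2, "ty": -1, "tz": 0, "wx": 0, "wy": 0, "wz": 0, "jaw": 0}, {"tx": 0, "ty": -1, "tz": 0, "wx": 0, "wy": 0, "wz": 0, "jaw": 0}, {"tx": 0.2, "ty": -1, "tz": 0, "wx": 0, "wy": 0, "wz": 0, "jaw": 0}, {"tx": 0, "ty": -1, "tz": 0, "wx": 0, "wy": 0, "wz": 0, "jaw": 0}, {"tx": 0.2, "ty": -1, "tz": 0, "wx": 0, "wy": 0, "wz": 0, "jaw": 0}]'

```text
time_s: 5.0
tool_pos: [0.611, 0.1782, 0.094]
orientation: [-2.091, -2.345, -0.0]
contact_force: [0.1, 0.3, 0.5]
finger_gap: 0.003
grasp_force: 0.0
```

Emit:
arm_command --rows '[{"tx": 0.1, "ty": -1, "tz": 0, "wx": 0, "wy": 0, "wz": 0, "jaw": 0}, {"tx": 0.1, "ty": -1, "tz": 0, "wx": 0, "wy": 0, "wz": 0, "jaw": 0}, {"tx": 0.1, "ty": -1, "tz": 0, "wx": 0, "wy": 0, "wz": 0, "jaw": 0}, {"tx": 0.1, "ty": -1, "tz": 0, "wx": 0, "wy": 0, "wz": 0, "jaw": 0}, {"tx": 0.1, "ty": -1, "tz": 0, "wx": 0, "wy": 0, "wz": 0, "jaw": 0}, {"tx": 0.1, "ty": -1, "tz": 0, "wx": 0, "wy": 0, "wz": 0, "jaw": 0}, {"tx": 0.1, "ty": -1, "tz": 0, "wx": 0, "wy": 0, "wz": 0, "jaw": 0}, {"tx": 0.1, "ty": -1, "tz": 0, "wx": 0, "wy": 0, "wz": 0, "jaw": 0}]'

```text
time_s: 5.8
tool_pos: [0.6119, 0.1701, 0.0941]
orientation: [2.091, 2.344, 0.0]
contact_force: [1.0, 0.8, -0.5]
finger_gap: 0.004
grasp_force: 0.0
```

```bash
python3 - <<'E'
from h import *
a=optics.get_image("top")[150:240,210:360,::-1]
b=cv2.imread("pics/top0.png")[150:240,210:360]
cv2.imwrite("pics/c2.png",np.vstack([cv2.resize(k,(500,300),interpolation=3) for k in(b,a)]))
E
```

```text
(no output)
```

View pics/c2.png

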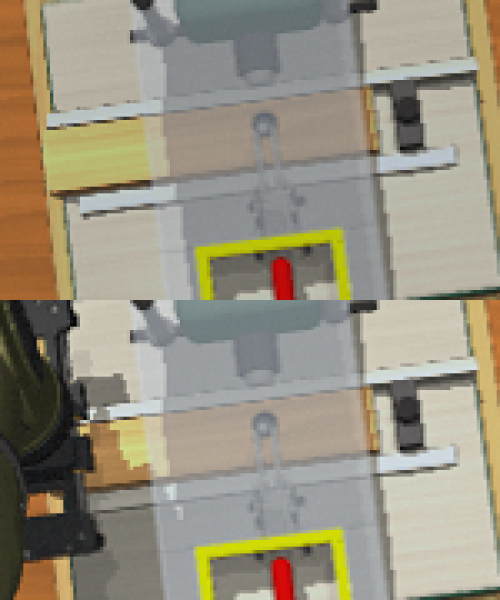

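The rail's right end is at crop x≈380 in both views, so it hasn't moved yet. I'll check in the scene camera where the fingers are.

```bash
python3 - <<'E'
from h import *
s=optics.get_image("scene")[170:320,270:430,::-1].copy()
b=cv2.imread("pics/scene0.png")[170:320,270:430]
cv2.imwrite("pics/c3.png",np.hstack([cv2.resize(k,(400,375),interpolation=3) for k in(b,s)]))
f=lambda *X:((proj("scene",np.array(X))-[270,170])*2.5).round()
print("tip",f(.612,.170,.077),"railL top",f(.610,.1815,.09),"railR top",f(.637,-.0714,.09),"Lbot",f(.610,.1815,.06))
E
```

```text
tip [307. 137.] railL top [311. 122.] railR top [232. 243.] Lbot [308. 144.]
```

View pics/c3.png

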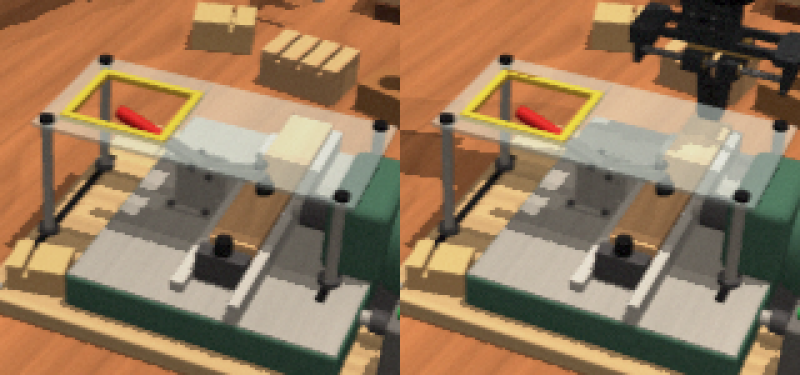

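```bash
python3 - <<'E'
from h import *
a=optics.get_image("top")[:,:,::-1];b=cv2.imread("pics/top0.png")
for r in (180,185,190):
    print(r,"old",b[r,312:336].tolist()[::1],"\nnew",a[r,312:336].tolist())
p=lambda *X:proj("top",np.array(X)).round(1)
print("finger front at z.077",p(.613,.161,.077),"z.14 body",p(.615,.133,.14),ctrl.get_obs()["contact_force"],ctrl.get_obs()["tool_pos"])
E
```

```text
180 old [[129, 143, 153], [132, 144, 155], [129, 143, 152], [131, 145, 158], [134, 149, 162], [137, 151, 164], [107, 129, 154], [63, 105, 142], [91, 152, 171], [86, 134, 143], [135, 145, 148], [171, 188, 189], [171, 186, 189], [171, 187, 190], [166, 182, 185], [113, 124, 127], [60, 57, 61], [64, 65, 67], [45, 46, 49], [46, 47, 49], [50, 49, 53], [44, 45, 48], [47, 47, 47], [62, 65, 67]] 
new [[147, 160, 173], [143, 157, 169], [146, 160, 172], [147, 164, 177], [152, 168, 184], [154, 171, 184], [121, 145, 172], [70, 116, 158], [102, 170, 191], [96, 150, 160], [150, 162, 165], [194, 210, 213], [190, 207, 210], [190, 207, 209], [186, 204, 206], [129, 139, 143], [67, 68, 70], [70, 70, 74], [51, 51, 54], [49, 51, 54], [51, 52, 53], [51, 51, 54], [53, 51, 54], [71, 76, 77]]
185 old [[128, 140, 153], [130, 142, 154], [130, 142, 155], [131, 144, 155], [131, 146, 160], [139, 153, 167], [122, 142, 161], [85, 119, 149], [60, 102, 141], [94, 148, 174], [102, 139, 151], [142, 151, 153], [168, 181, 187], [166, 181, 187], [159, 173, 180], [126, 136, 140], [70, 74, 75], [28, 27, 28], [26, 29, 26], [3
[... 670 characters left out ...]
 157, 158], [172, 187, 188], [171, 186, 189], [166, 180, 183], [118, 127, 131], [72, 73, 75], [84, 83, 87], [87, 88, 90], [83, 83, 86], [82, 83, 84], [86, 85, 87], [84, 85, 86]] 
new [[147, 160, 174], [148, 162, 177], [149, 162, 176], [148, 161, 176], [149, 165, 181], [154, 173, 189], [153, 172, 188], [129, 156, 181], [85, 131, 170], [74, 123, 167], [85, 133, 175], [103, 128, 151], [163, 175, 175], [193, 210, 210], [193, 210, 211], [184, 200, 204], [131, 143, 147], [82, 82, 85], [97, 97, 98], [96, 96, 98], [95, 94, 97], [96, 93, 96], [92, 93, 94], [97, 97, 99]]
finger front at z.077 [233.5 196.9] z.14 body [240.  191.4] [ 0.2295811   0.75457452 -0.15984263] [0.61183521 0.17011911 0.09401931]
```

```bash
python3 - <<'E'
from h import *
s=optics.get_image("scene")[190:250,360:420,::-1].copy();t=optics.get_image("top")[160:220,205:265,::-1]
cv2.imwrite("pics/c4.png",np.hstack([cv2.resize(k,(400,400),interpolation=0) for k in(s,t)]))
for X in((.610,.1815,.09),(.612,.161,.077),(.612,.170,.077),(.612,.17,.12)):
    X=np.array(X);print(X,((proj("scene",X)-[360,190])*6.67).round(),((proj("top",X)-[205,160])*6.67).round()+[400,0])
E
```

```text
[0.61   0.1815 0.09  ] [230. 192.] [531. 249.]
[0.612 0.161 0.077] [211. 241.] [590. 249.]
[0.612 0.17  0.077] [220. 231.] [567. 249.]
[0.612 0.17  0.12 ] [231. 145.] [545. 230.]
```

View pics/c4.png

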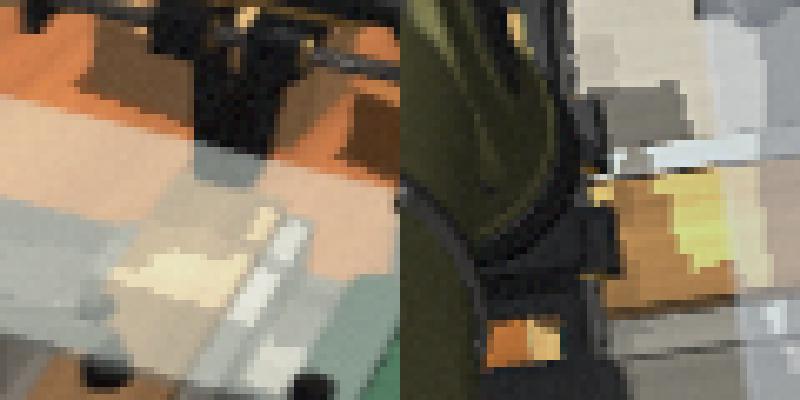

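```bash
python3 - <<'E'
from h import *
for z in(.06,.077,.094,.11): print(z,((proj("scene",np.array([.6066,.2214,z]))-[250,170])*[2,2.4]).round()+[400,0])
b=cv2.imread("pics/c1.png")[60:130,690:720]
print(b[:,8:20:4].mean(2).round().astype(int).tolist())
s=optics.get_image("scene")[205:232,385:403,::-1].mean(2).astype(int);print(s)
from scipy.spatial.transform import Rotation as R
print(R.from_rotvec(ctrl.get_obs()["orientation"]).as_matrix().round(3),ctrl.tips_ahead,ctrl.get_obs()["tool_pos"])
print([k for k in dir(ctrl) if k[0]!="_"])
E
```

```text
0.06 [696. 123.]
0.077 [697. 111.]
0.094 [698.  99.]
0.11 [699.  88.]
[[23, 26, 18], [23, 26, 18], [22, 23, 18], [22, 21, 18], [21, 20, 19], [19, 17, 22], [19, 17, 22], [15, 16, 21], [13, 16, 21], [16, 16, 24], [22, 16, 28], [22, 16, 28], [14, 16, 20], [14, 16, 20], [16, 19, 18], [18, 21, 17], [18, 20, 18], [17, 18, 23], [17, 18, 23], [17, 13, 24], [17, 12, 25], [17, 15, 25], [18, 20, 25], [18, 20, 25], [23, 19, 24], [23, 19, 24], [13, 19, 21], [7, 19, 19], [8, 20, 20], [16, 19, 23], [16, 19, 23], [23, 22, 34], [24, 23, 36], [32, 23, 45], [45, 22, 59], [45, 22, 59], [80, 64, 84], [80, 64, 84], [80, 74, 86], [80, 81, 88], [88, 83, 91], [119, 91, 103], [119, 91, 103], [134, 115, 117], [138, 122, 121], [154, 143, 132], [179, 174, 149], [179, 174, 149], [181, 180, 182], [181, 180, 182], [181, 179, 183], [181, 179, 184], [180, 179, 184], [179, 180, 186], [179, 180, 186], [182, 184, 187], [183, 185, 187], [184, 191, 187], [185, 201, 187], [185, 201, 187], [212, 214, 182], [212, 214, 182], [212, 212, 182], [212, 210, 183], [213, 208, 189], [215, 201, 214], [215, 201, 214], [215, 176, 223], 
[... 1522 characters left out ...]
87 181 215]
 [185 188 184 186 188 187 185 182 176 174 174 186 212 211 199 169 192 218]
 [184 186 185 186 189 186 184 182 184 181 180 172 175 179 177 185 218 217]
 [196 205 187 183 187 184 184 179 179 178 180 181 178 172 171 197 218 219]
 [215 216 215 214 215 206 183 182 180 193 211 207 189 159 173 186 199 226]
 [215 217 217 216 217 215 213 210 211 211 214 208 176 157 185 183 185 193]
 [215 216 217 214 215 216 212 211 214 212 213 200 175 206 214 185 185 183]
 [214 218 216 215 215 213 214 213 214 214 203 177 189 225 225 222 213 170]]
[[-0.114  0.993  0.   ]
 [ 0.993  0.114  0.   ]
 [ 0.     0.    -1.   ]] 0.017 [0.61182588 0.17033013 0.0940535 ]
['IKError', 'get_obs', 'job_done', 'tips_ahead']
```

Emit:
arm_command --rows '[{"tx": 0, "ty": 0, "tz": -1, "wx": 0, "wy": 0, "wz": 0, "jaw": 0}, {"tx": 0, "ty": 0, "tz": -1, "wx": 0, "wy": 0, "wz": 0, "jaw": 0}, {"tx": 0, "ty": 0, "tz": -1, "wx": 0, "wy": 0, "wz": 0, "jaw": 0}, {"tx": 0, "ty": 0, "tz": 0, "wx": 0, "wy": 0, "wz": 0, "jaw": 0}, {"tx": 0, "ty": 0, "tz": 0, "wx": 0, "wy": 0, "wz": 0, "jaw": 0}, {"tx": 0, "ty": 0, "tz": 0, "wx": 0, "wy": 0, "wz": 0, "jaw": 0}, {"tx": 0, "ty": 0, "tz": 0, "wx": 0, "wy": 0, "wz": 0, "jaw": 0}, {"tx": 0, "ty": 0, "tz": 0, "wx": 0, "wy": 0, "wz": 0, "jaw": 0}]'

```text
time_s: 6.9
tool_pos: [0.6119, 0.1702, 0.0911]
orientation: [2.091, 2.344, 0.0]
contact_force: [0.1, -1.3, -0.7]
finger_gap: 0.008
grasp_force: 0.0
```

The finger's column fits the measured position, but its tip ends at row 217.5, about where z 0.10 would be. So the tips are passing above the rail. I'll back off, go lower and check the tip height in both pictures.

Emit:
arm_command --rows '[{"tx": -0.7, "ty": 7, "tz": 0, "wx": 0, "wy": 0, "wz": 0, "jaw": 0}, {"tx": -0.7, "ty": 7, "tz": 0, "wx": 0, "wy": 0, "wz": 0, "jaw": 0}, {"tx": -0.7, "ty": 7, "tz": 0, "wx": 0, "wy": 0, "wz": 0, "jaw": 0}, {"tx": -0.7, "ty": 7, "tz": 0, "wx": 0, "wy": 0, "wz": 0, "jaw": 0}, {"tx": -0.7, "ty": 7, "tz": 0, "wx": 0, "wy": 0, "wz": 0, "jaw": 0}, {"tx": -0.7, "ty": 7, "tz": 0, "wx": 0, "wy": 0, "wz": 0, "jaw": 0}, {"tx": -0.7, "ty": 8, "tz": 0, "wx": 0, "wy": 0, "wz": 0, "jaw": 0}, {"tx": 0, "ty": 0, "tz": 0, "wx": 0, "wy": 0, "wz": 0, "jaw": 0}]'

```text
time_s: 7.7
tool_pos: [0.6066, 0.2224, 0.091]
orientation: [-2.088, -2.346, -0.002]
contact_force: [0.2, 0.2, -0.4]
finger_gap: 0.005
grasp_force: 0.0
```

```bash
python3 - <<'E'
from h import *
o=ctrl.get_obs();p=o["tool_pos"];print(p,o["contact_force"])
s=optics.get_image("scene")[:,:,::-1];t=optics.get_image("top")[:,:,::-1]
A=cv2.resize(s[180:240,370:430],(400,400),interpolation=0);B=cv2.resize(t[160:220,205:265],(400,400),interpolation=0)
cv2.imwrite("pics/c5.png",np.hstack([A,B]))
for d in(0,.01,-.003,-.017):
  q=p+[0,0,d-0];
  for dy in(-.009,.009):print(round(d,3),dy,((proj("scene",q+[0,dy,0])-[370,180])*6.67).round(),((proj("top",q+[0,dy,0])-[205,160])*6.67+[400,0]).round())
E
```

```text
[0.60656377 0.22240958 0.09102354] [ 0.22349943  0.2181651  -0.3652764 ]
0 -0.009 [186. 222.] [449. 260.]
0 0.009 [202. 205.] [404. 261.]
0.01 -0.009 [189. 203.] [443. 256.]
0.01 0.009 [205. 185.] [397. 257.]
-0.003 -0.009 [185. 228.] [451. 261.]
-0.003 0.009 [202. 211.] [405. 262.]
-0.017 -0.009 [182. 256.] [459. 267.]
-0.017 0.009 [198. 238.] [414. 268.]
```

View pics/c5.png

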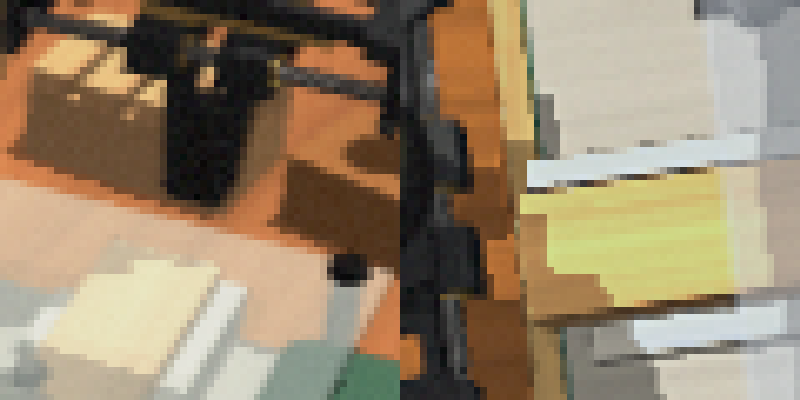

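The tip's lower edge is at about (200,210) in the left half. That is z≈0.097, some 20 mm above what the reading implies, and the body is still about 70 mm above the tips. I'll go 18 mm lower here, beyond the bed's edge, and push again.

Emit:
arm_command --rows '[{"tx": 0, "ty": 0, "tz": -6, "wx": 0, "wy": 0, "wz": 0, "jaw": 0}, {"tx": 0, "ty": 0, "tz": -6, "wx": 0, "wy": 0, "wz": 0, "jaw": 0}, {"tx": 0, "ty": 0, "tz": -6, "wx": 0, "wy": 0, "wz": 0, "jaw": 0}, {"tx": 0.5, "ty": -5, "tz": 0, "wx": 0, "wy": 0, "wz": 0, "jaw": 0}, {"tx": 0.6, "ty": -6, "tz": 0, "wx": 0, "wy": 0, "wz": 0, "jaw": 0}, {"tx": 0.6, "ty": -6, "tz": 0, "wx": 0, "wy": 0, "wz": 0, "jaw": 0}, {"tx": 0.5, "ty": -5, "tz": 0, "wx": 0, "wy": 0, "wz": 0, "jaw": 0}, {"tx": 0.2, "ty": -2, "tz": 0, "wx": 0, "wy": 0, "wz": 0, "jaw": 0}]'

```text
time_s: 8.6
tool_pos: [0.6096, 0.1954, 0.0733]
orientation: [2.092, 2.343, 0.001]
contact_force: [-0.2, 1.0, 0.4]
finger_gap: 0.001
grasp_force: 0.6
```

Emit:
arm_command --rows '[{"tx": 0.1, "ty": -1, "tz": 0, "wx": 0, "wy": 0, "wz": 0, "jaw": 0}, {"tx": 0.1, "ty": -1, "tz": 0, "wx": 0, "wy": 0, "wz": 0, "jaw": 0}, {"tx": 0.1, "ty": -1, "tz": 0, "wx": 0, "wy": 0, "wz": 0, "jaw": 0}, {"tx": 0.1, "ty": -1, "tz": 0, "wx": 0, "wy": 0, "wz": 0, "jaw": 0}, {"tx": 0.1, "ty": -1, "tz": 0, "wx": 0, "wy": 0, "wz": 0, "jaw": 0}, {"tx": 0.1, "ty": -1, "tz": 0, "wx": 0, "wy": 0, "wz": 0, "jaw": 0}, {"tx": 0.1, "ty": -1, "tz": 0, "wx": 0, "wy": 0, "wz": 0, "jaw": 0}, {"tx": 0.1, "ty": -1, "tz": 0, "wx": 0, "wy": 0, "wz": 0, "jaw": 0}]'

```text
time_s: 9.4
tool_pos: [0.6103, 0.1886, 0.0732]
orientation: [-2.091, -2.345, -0.001]
contact_force: [-0.6, 2.8, 2.0]
finger_gap: 0.007
grasp_force: 1.6
```

Emit:
arm_command --rows '[{"tx": 0.1, "ty": -1, "tz": 0, "wx": 0, "wy": 0, "wz": 0, "jaw": 0}, {"tx": 0.1, "ty": -1, "tz": 0, "wx": 0, "wy": 0, "wz": 0, "jaw": 0}, {"tx": 0.1, "ty": -1, "tz": 0, "wx": 0, "wy": 0, "wz": 0, "jaw": 0}, {"tx": 0.1, "ty": -1, "tz": 0, "wx": 0, "wy": 0, "wz": 0, "jaw": 0}, {"tx": 0.1, "ty": -1, "tz": 0, "wx": 0, "wy": 0, "wz": 0, "jaw": 0}, {"tx": 0.1, "ty": -1, "tz": 0, "wx": 0, "wy": 0, "wz": 0, "jaw": 0}, {"tx": 0.1, "ty": -1, "tz": 0, "wx": 0, "wy": 0, "wz": 0, "jaw": 0}, {"tx": 0.1, "ty": -1, "tz": 0, "wx": 0, "wy": 0, "wz": 0, "jaw": 0}]'

```text
time_s: 10.2
tool_pos: [0.6107, 0.184, 0.0732]
orientation: [-2.087, -2.344, -0.006]
contact_force: [-1.5, 10.2, 2.4]
finger_gap: 0.005
grasp_force: 5.1
```

```bash
python3 - <<'E'
from h import *
a=optics.get_image("top")[:,:,::-1];b=cv2.imread("pics/top0.png")
for r in (183,187): print(r,"R-B old",(b[r,312:332,2].astype(int)-b[r,312:332,0]).tolist(),"new",(a[r,312:332,2].astype(int)-a[r,312:332,0]).tolist())
print(ctrl.get_obs()["contact_force"])
E
```

```text
183 R-B old [24, 23, 23, 26, 29, 28, 38, 66, 81, 81, 48, 12, 15, 16, 18, 15, 8, 3, -1, 4] new [29, 29, 29, 28, 33, 29, 41, 70, 84, 89, 94, 91, 92, 91, 93, 84, 49, -2, 1, 3]
187 R-B old [25, 26, 24, 24, 27, 31, 27, 49, 81, 80, 55, 10, 15, 13, 17, 20, 13, 0, 0, 0] new [25, 25, 27, 28, 31, 31, 29, 52, 88, 88, 89, 92, 91, 89, 90, 93, 66, -2, 2, -1]
[-0.13832626  8.36574066  3.54978792]
```

The push force rose to 10 N, and the rail's end went from column 322 to 328, where the stop's dark face begins, so the rail is home. I'll back straight off, lift, and go over to the lever.

Emit:
arm_command --rows '[{"tx": -0.3, "ty": 3, "tz": 0, "wx": 0, "wy": 0, "wz": 0, "jaw": 0}, {"tx": -0.8, "ty": 8, "tz": 0, "wx": 0, "wy": 0, "wz": 0, "jaw": 0}, {"tx": -1, "ty": 10, "tz": 0, "wx": 0, "wy": 0, "wz": 0, "jaw": 0}, {"tx": -1, "ty": 10, "tz": 0, "wx": 0, "wy": 0, "wz": 0, "jaw": 0}, {"tx": 0, "ty": 0, "tz": 35, "wx": 0, "wy": 0, "wz": 0, "jaw": 0}, {"tx": 0, "ty": 0, "tz": 40, "wx": 0, "wy": 0, "wz": 0, "jaw": 0}, {"tx": 0, "ty": 0, "tz": 40, "wx": 0, "wy": 0, "wz": 0, "jaw": 0}, {"tx": 0, "ty": 0, "tz": 35, "wx": 0, "wy": 0, "wz": 0, "jaw": 0}]'

```text
time_s: 11.05
tool_pos: [0.6078, 0.2115, 0.2248]
orientation: [2.09, 2.344, -0.0]
contact_force: [0.0, -0.6, -0.3]
finger_gap: 0.004
grasp_force: 0.0
```

Emit:
arm_command --rows '[{"tx": -15, "ty": -25, "tz": 0, "wx": 0, "wy": 0, "wz": 0, "jaw": 0}, {"tx": -18, "ty": -30, "tz": 0, "wx": 0, "wy": 0, "wz": 0, "jaw": 0}, {"tx": -18, "ty": -30, "tz": 0, "wx": 0, "wy": 0, "wz": 0, "jaw": 0}, {"tx": -18, "ty": -30, "tz": 0, "wx": 0, "wy": 0, "wz": 0, "jaw": 0}, {"tx": -18, "ty": -30, "tz": 0, "wx": 0, "wy": 0, "wz": 0, "jaw": 0}, {"tx": -18, "ty": -30, "tz": 0, "wx": 0, "wy": 0, "wz": 0, "jaw": 0}, {"tx": -15, "ty": -25, "tz": 0, "wx": 0, "wy": 0, "wz": 0, "jaw": 0}, {"tx": 0, "ty": 0, "tz": 0, "wx": 0, "wy": 0, "wz": 0, "jaw": 0}]'

```text
time_s: 11.85
tool_pos: [0.485, 0.007, 0.223]
orientation: [-2.098, -2.338, 0.007]
contact_force: [0.1, 0.4, -0.1]
finger_gap: 0.006
grasp_force: 0.0
```

Emit:
arm_command --rows '[{"tx": -4, "ty": -5, "tz": 0, "wx": 0, "wy": 0, "wz": 0, "jaw": 0}, {"tx": -3, "ty": -5, "tz": 0, "wx": 0, "wy": 0, "wz": 0, "jaw": 0}, {"tx": 0, "ty": 0, "tz": -15, "wx": 0, "wy": 0, "wz": 0, "jaw": 0}, {"tx": 0, "ty": 0, "tz": -15, "wx": 0, "wy": 0, "wz": 0, "jaw": 0}, {"tx": 0, "ty": 0, "tz": -10, "wx": 0, "wy": 0, "wz": 0, "jaw": 0}, {"tx": 0, "ty": 0, "tz": 0, "wx": 0, "wy": 0, "wz": 0, "jaw": 0}, {"tx": 0, "ty": 0, "tz": 0, "wx": 0, "wy": 0, "wz": 0, "jaw": 0}, {"tx": 0, "ty": 0, "tz": 0, "wx": 0, "wy": 0, "wz": 0, "jaw": 0}]'

```text
time_s: 12.65
tool_pos: [0.4813, 0.0014, 0.1835]
orientation: [2.09, 2.344, 0.001]
contact_force: [-0.3, 0.0, 0.1]
finger_gap: 0.007
grasp_force: 0.0
```

```bash
python3 - <<'E'
from h import *
o=ctrl.get_obs();p=o["tool_pos"];print(p,o["contact_force"])
s=optics.get_image("scene")[:,:,::-1];t=optics.get_image("top")[:,:,::-1]
A=cv2.resize(s[160:240,280:360],(400,400),interpolation=3);B=cv2.resize(t[150:290,220:360],(400,400),interpolation=3)
cv2.imwrite("pics/c6.png",np.hstack([A,B]))
for n,X in(("tip+6",p+[0,0,.006]),("tip-17",p-[0,0,.017]),("win",np.array([.478,.0024,.161])),("pad",np.array([.477,-.004,.157]))):print(n,((proj("scene",X)-[280,160])*5).round())
E
```

```text
[0.48133661 0.00138482 0.18351949] [-0.34779912  0.0186845   0.09341379]
tip+6 [222. 212.]
tip-17 [221. 251.]
win [216. 257.]
pad [208. 269.]
```

View pics/c6.png

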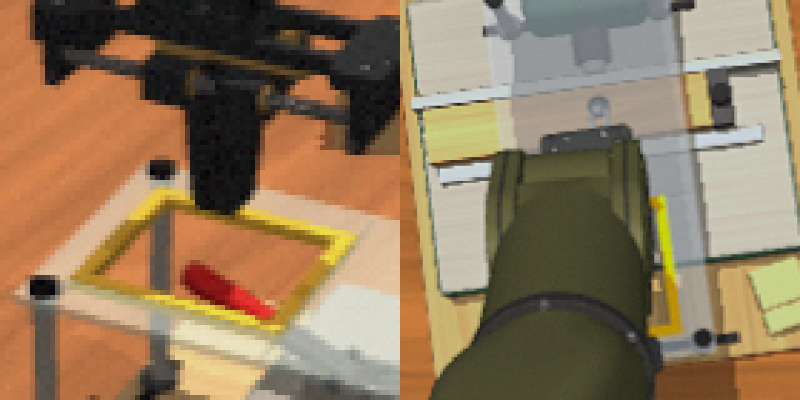

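The scene view shows the tip at (222,212), again 6 mm above the TCP. The lever's grip end is at (190,275) and the window's middle at (218,258), both as measured. I'll centre over the pad and press straight down.

Emit:
arm_command --rows '[{"tx": -2, "ty": -3, "tz": 0, "wx": 0, "wy": 0, "wz": 0, "jaw": 0}, {"tx": -2, "ty": -2, "tz": 0, "wx": 0, "wy": 0, "wz": 0, "jaw": 0}, {"tx": 0, "ty": 0, "tz": -8, "wx": 0, "wy": 0, "wz": 0, "jaw": 0}, {"tx": 0, "ty": 0, "tz": -8, "wx": 0, "wy": 0, "wz": 0, "jaw": 0}, {"tx": 0, "ty": 0, "tz": -6, "wx": 0, "wy": 0, "wz": 0, "jaw": 0}, {"tx": 0, "ty": 0, "tz": -3, "wx": 0, "wy": 0, "wz": 0, "jaw": 0}, {"tx": 0, "ty": 0, "tz": 0, "wx": 0, "wy": 0, "wz": 0, "jaw": 0}, {"tx": 0, "ty": 0, "tz": 0, "wx": 0, "wy": 0, "wz": 0, "jaw": 0}]'

```text
time_s: 13.55
tool_pos: [0.4769, -0.0037, 0.1579]
orientation: [-2.091, -2.345, 0.0]
contact_force: [0.3, 0.3, -0.1]
finger_gap: 0.005
grasp_force: 0.0
```

Emit:
arm_command --rows '[{"tx": 0, "ty": 0, "tz": -2, "wx": 0, "wy": 0, "wz": 0, "jaw": 0}, {"tx": 0, "ty": 0, "tz": -2, "wx": 0, "wy": 0, "wz": 0, "jaw": 0}, {"tx": 0, "ty": 0, "tz": -2, "wx": 0, "wy": 0, "wz": 0, "jaw": 0}, {"tx": 0, "ty": 0, "tz": -2, "wx": 0, "wy": 0, "wz": 0, "jaw": 0}, {"tx": 0, "ty": 0, "tz": -2, "wx": 0, "wy": 0, "wz": 0, "jaw": 0}, {"tx": 0, "ty": 0, "tz": -2, "wx": 0, "wy": 0, "wz": 0, "jaw": 0}, {"tx": 0, "ty": 0, "tz": -2, "wx": 0, "wy": 0, "wz": 0, "jaw": 0}, {"tx": 0, "ty": 0, "tz": -2, "wx": 0, "wy": 0, "wz": 0, "jaw": 0}]'

```text
time_s: 14.35
tool_pos: [0.4754, -0.004, 0.142]
orientation: [-2.09, -2.343, 0.003]
contact_force: [-3.6, 0.9, 5.3]
finger_gap: 0.003
grasp_force: 2.8
```

Emit:
arm_command --rows '[{"tx": 0, "ty": 0, "tz": -2, "wx": 0, "wy": 0, "wz": 0, "jaw": 0}, {"tx": 0, "ty": 0, "tz": -2, "wx": 0, "wy": 0, "wz": 0, "jaw": 0}, {"tx": 0, "ty": 0, "tz": -2, "wx": 0, "wy": 0, "wz": 0, "jaw": 0}, {"tx": 0, "ty": 0, "tz": -2, "wx": 0, "wy": 0, "wz": 0, "jaw": 0}, {"tx": 0, "ty": 0, "tz": -2, "wx": 0, "wy": 0, "wz": 0, "jaw": 0}, {"tx": 0, "ty": 0, "tz": -2, "wx": 0, "wy": 0, "wz": 0, "jaw": 0}, {"tx": 0, "ty": 0, "tz": -2, "wx": 0, "wy": 0, "wz": 0, "jaw": 0}, {"tx": 0, "ty": 0, "tz": -2, "wx": 0, "wy": 0, "wz": 0, "jaw": 0}]'

```text
time_s: 15.15
tool_pos: [0.4759, -0.0039, 0.1259]
orientation: [-2.091, -2.344, 0.002]
contact_force: [-3.7, -0.7, 5.4]
finger_gap: 0.007
grasp_force: 2.3
```

Emit:
arm_command --rows '[{"tx": 0, "ty": 0, "tz": -1, "wx": 0, "wy": 0, "wz": 0, "jaw": 0}, {"tx": 0, "ty": 0, "tz": -1, "wx": 0, "wy": 0, "wz": 0, "jaw": 0}, {"tx": 0, "ty": 0, "tz": -1, "wx": 0, "wy": 0, "wz": 0, "jaw": 0}, {"tx": 0, "ty": 0, "tz": -1, "wx": 0, "wy": 0, "wz": 0, "jaw": 0}, {"tx": 0, "ty": 0, "tz": -1, "wx": 0, "wy": 0, "wz": 0, "jaw": 0}, {"tx": 0, "ty": 0, "tz": 0, "wx": 0, "wy": 0, "wz": 0, "jaw": 0}, {"tx": 0, "ty": 0, "tz": 0, "wx": 0, "wy": 0, "wz": 0, "jaw": 0}, {"tx": 0, "ty": 0, "tz": 0, "wx": 0, "wy": 0, "wz": 0, "jaw": 0}]'

```text
time_s: 15.95
tool_pos: [0.4781, -0.0036, 0.121]
orientation: [2.09, 2.343, 0.003]
contact_force: [-0.1, -0.1, 0.2]
finger_gap: 0.002
grasp_force: 0.1
```

Emit:
arm_command --rows '[{"tx": 0, "ty": 0, "tz": -1, "wx": 0, "wy": 0, "wz": 0, "jaw": 0}, {"tx": 0, "ty": 0, "tz": -1, "wx": 0, "wy": 0, "wz": 0, "jaw": 0}, {"tx": 0, "ty": 0, "tz": -1, "wx": 0, "wy": 0, "wz": 0, "jaw": 0}, {"tx": 0, "ty": 0, "tz": -1, "wx": 0, "wy": 0, "wz": 0, "jaw": 0}, {"tx": 0, "ty": 0, "tz": 0, "wx": 0, "wy": 0, "wz": 0, "jaw": 0}, {"tx": 0, "ty": 0, "tz": 0, "wx": 0, "wy": 0, "wz": 0, "jaw": 0}, {"tx": 0, "ty": 0, "tz": 0, "wx": 0, "wy": 0, "wz": 0, "jaw": 0}, {"tx": 0, "ty": 0, "tz": 0, "wx": 0, "wy": 0, "wz": 0, "jaw": 0}]'

```text
time_s: 16.75
tool_pos: [0.4776, -0.0037, 0.1173]
orientation: [2.09, 2.344, 0.002]
contact_force: [-0.7, 1.0, 4.4]
finger_gap: 0.005
grasp_force: 2.5
```

Emit:
arm_command --rows '[{"tx": 0, "ty": 0, "tz": -1, "wx": 0, "wy": 0, "wz": 0, "jaw": 0}, {"tx": 0, "ty": 0, "tz": -1, "wx": 0, "wy": 0, "wz": 0, "jaw": 0}, {"tx": 0, "ty": 0, "tz": -1, "wx": 0, "wy": 0, "wz": 0, "jaw": 0}, {"tx": 0, "ty": 0, "tz": 0, "wx": 0, "wy": 0, "wz": 0, "jaw": 0}, {"tx": 0, "ty": 0, "tz": 0, "wx": 0, "wy": 0, "wz": 0, "jaw": 0}, {"tx": 0, "ty": 0, "tz": 0, "wx": 0, "wy": 0, "wz": 0, "jaw": 0}, {"tx": 0, "ty": 0, "tz": 0, "wx": 0, "wy": 0, "wz": 0, "jaw": 0}, {"tx": 0, "ty": 0, "tz": 0, "wx": 0, "wy": 0, "wz": 0, "jaw": 0}]'

```text
time_s: 17.55
tool_pos: [0.4772, -0.0037, 0.1143]
orientation: [2.091, 2.344, 0.001]
contact_force: [-1.0, -0.4, 5.4]
finger_gap: 0.006
grasp_force: 2.9
```

Emit:
arm_command --rows '[{"tx": 0, "ty": 0, "tz": -1, "wx": 0, "wy": 0, "wz": 0, "jaw": 0}, {"tx": 0, "ty": 0, "tz": -1, "wx": 0, "wy": 0, "wz": 0, "jaw": 0}, {"tx": 0, "ty": 0, "tz": -1, "wx": 0, "wy": 0, "wz": 0, "jaw": 0}, {"tx": 0, "ty": 0, "tz": 0, "wx": 0, "wy": 0, "wz": 0, "jaw": 0}, {"tx": 0, "ty": 0, "tz": 0, "wx": 0, "wy": 0, "wz": 0, "jaw": 0}, {"tx": 0, "ty": 0, "tz": 0, "wx": 0, "wy": 0, "wz": 0, "jaw": 0}, {"tx": 0, "ty": 0, "tz": 0, "wx": 0, "wy": 0, "wz": 0, "jaw": 0}, {"tx": 0, "ty": 0, "tz": 0, "wx": 0, "wy": 0, "wz": 0, "jaw": 0}]'

```text
time_s: 18.35
tool_pos: [0.4771, -0.0038, 0.1123]
orientation: [2.091, 2.344, 0.002]
contact_force: [-3.3, 0.6, 18.6]
finger_gap: 0.007
grasp_force: 9.1
```

The force jumped to 18.6 N with the tip at about z 0.123, so the lever is against its stop. I'll lift straight out, move clear and check.

Emit:
arm_command --rows '[{"tx": 0, "ty": 0, "tz": 3, "wx": 0, "wy": 0, "wz": 0, "jaw": 0}, {"tx": 0, "ty": 0, "tz": 10, "wx": 0, "wy": 0, "wz": 0, "jaw": 0}, {"tx": 0, "ty": 0, "tz": 20, "wx": 0, "wy": 0, "wz": 0, "jaw": 0}, {"tx": 0, "ty": 0, "tz": 20, "wx": 0, "wy": 0, "wz": 0, "jaw": 0}, {"tx": 0, "ty": 0, "tz": 20, "wx": 0, "wy": 0, "wz": 0, "jaw": 0}, {"tx": 0, "ty": 0, "tz": 20, "wx": 0, "wy": 0, "wz": 0, "jaw": 0}, {"tx": 0, "ty": 0, "tz": 20, "wx": 0, "wy": 0, "wz": 0, "jaw": 0}, {"tx": 0, "ty": 0, "tz": 0, "wx": 0, "wy": 0, "wz": 0, "jaw": 0}]'

```text
time_s: 19.15
tool_pos: [0.4789, -0.0037, 0.2265]
orientation: [2.088, 2.341, 0.007]
contact_force: [0.0, 0.3, -0.2]
finger_gap: 0.004
grasp_force: 0.0
```

Emit:
arm_command --rows '[{"tx": -5, "ty": 35, "tz": 0, "wx": 0, "wy": 0, "wz": 0, "jaw": 0}, {"tx": -5, "ty": 40, "tz": 0, "wx": 0, "wy": 0, "wz": 0, "jaw": 0}, {"tx": -5, "ty": 40, "tz": 0, "wx": 0, "wy": 0, "wz": 0, "jaw": 0}, {"tx": -5, "ty": 40, "tz": 0, "wx": 0, "wy": 0, "wz": 0, "jaw": 0}, {"tx": -5, "ty": 40, "tz": 0, "wx": 0, "wy": 0, "wz": 0, "jaw": 0}, {"tx": -5, "ty": 40, "tz": 0, "wx": 0, "wy": 0, "wz": 0, "jaw": 0}, {"tx": -5, "ty": 40, "tz": 0, "wx": 0, "wy": 0, "wz": 0, "jaw": 0}, {"tx": -5, "ty": 25, "tz": 0, "wx": 0, "wy": 0, "wz": 0, "jaw": 0}]'

```text
time_s: 19.95
tool_pos: [0.4358, 0.2999, 0.2232]
orientation: [-2.086, -2.347, -0.001]
contact_force: [0.9, 0.0, 0.4]
finger_gap: 0.006
grasp_force: 0.0
```

```bash
python3 - <<'E'
from h import *
s=optics.get_image("scene")[:,:,::-1];t=optics.get_image("top")[:,:,::-1]
cv2.imwrite("pics/c7.png",np.hstack([cv2.resize(s[170:320,270:430],(400,375),interpolation=3),cv2.resize(t[135:285,210:370],(400,375),interpolation=3)]))
r=185;print((t[r,312:332,2].astype(int)-t[r,312:332,0]).tolist())
f=lambda n,o,X:((proj(n,np.array(X))-o)*2.5).round()
end=np.array([.4772,-.0038,.115])-[.0149,.0016,0];print("home grip end",f("scene",[270,170],end),f("top",[210,135],end)+[400,0])
E
```

```text
[26, 26, 28, 26, 28, 28, 39, 68, 83, 84, 85, 88, 87, 86, 85, 91, 64, -5, 2, 0]
home grip end [116. 140.] [618. 293.]
```

View pics/c7.png

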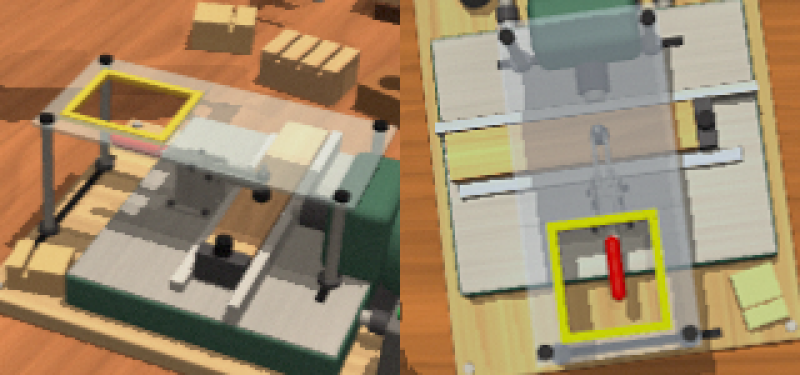

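The last picture shows the rail's end against the stop at (695,125) in the right half. The lever lies level under the guard, with its grip end at about (618,297), and everything else is in place. I'll hand in the job.

```bash
python3 -c "
from station import ctrl
print(ctrl.job_done())"
```

```text
the job is handed in; nothing more can be done
None
```

I pushed the rail against the end stop, pressed the clamp lever down to its stop through the window, and handed the job in at about 20 s; I felt no contact with the guard and the last pictures show nothing else moved.

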